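# Click the stock tally on, once per tin

### The job

Click the tally wheel on clockwise (seen from above), one click for each food tin standing on the black slate board; the glass jar is not a tin, and whatever stands on the cork trivet is not counted. Push the arms of the wheel lightly with a fingertip, one click at a time, letting the wheel come to rest at each click, and do not let it go past the count. Do not pinch the wheel, and leave the tins and the jar standing where they are.

Things in the scene. Friction and masses are not known exactly. Their poses are not given: they have to be found in the camera images.
- tally: tally counter, fixed to the worktop. Origin on the worktop under the upright axis of its wheel; z up; its x axis runs from the wheel's axis to the pointer. Its foot under the wheel has a radius of 38 mm; farther out there is nothing below the wheel's arms but the worktop, except on the pointer's side the post with its 12 mm high footing
- wheel_middle (a point): centre of the level grey wheel, on its axis, 38 mm above the worktop. Hub of radius 35 mm; eight straight radial arms, one every 45 degrees, each 10 mm wide with a round end 70 mm from the axis. Hub and arms lie 28 to 48 mm above the worktop; a steel rib on the zero arm rises to 53 mm. The gaps between arms are free, about 36 mm wide at 60 mm from the axis
- pointer (a point): steel pointer tip, 78 mm from the axis, 56 mm above the worktop, on a wooden post (87 to 101 mm from the axis, 26 mm wide, 58 mm high), the only part of the counter outside the wheel
- wheel (a joint): turn of the wheel in rad: 0 at the start, steel rib at the pointer; grows clockwise seen from above. It rests at every 45 degrees (0.785 rad), an arm at the pointer: let go, it springs to the nearest click; pushed past half-way it runs on to the next click and stops. It takes 1 to 2 N at an arm's end, square to the arm (more when pushed askew). The arm at the pointer after n clicks bears n white dots
- slate_board: black slate board, 176 x 216 x 11 mm, fixed flat on the worktop; origin at the centre of its underside. Two or three food tins stand on it, all within 90 mm of its centre; the jar may be among them
- trivet: round cork trivet, 110 mm across, 11 mm thick, fixed; origin at the centre of its underside. One tin or the jar stands on it, more than 0.4 m from the board
- tin_4: round food tin, 76 mm across, 58 mm high, loose; origin at the centre of its underside, which stands 11 mm above the worktop
- tin_7: round food tin, 75 mm across, 58 mm high, loose; origin at the centre of its underside, which stands 11 mm above the worktop
- fish_tin: flat wide food tin, 86 mm across, 40 mm high, loose; origin at the centre of its underside, which stands 11 mm above the worktop
- jar_3: glass jar with a screw lid, 64 mm across, 90 mm high, not a tin; loose; origin at the centre of its underside, which stands 11 mm above the worktop
Things that resemble listed ones, but are neither listed nor needed, are in the scene too. What is shaped like the fish_tin but blue is not meant. What is shaped like the tally but turquoise is not meant.

How it is judged (in metres and radians):
On the way, in this order (a step that is already met when the one before it is completed fails the run):
1. the wheel rests one click on (value of joint wheel between 0.635 and 0.935 rad and velocity of joint wheel between -0.2 and 0.2 rad/s), for 0.3 s.
2. the wheel rests two clicks on (value of joint wheel between 1.421 and 1.721 rad and velocity of joint wheel between -0.2 and 0.2 rad/s), for 0.3 s.
At the end, for the whole second after the job is handed in: The wheel rests (within 0.15 rad) at as many clicks of 0.785 rad as tins stand on the slate board (two, or three when all three tins stand there), and each tin and the jar is within 15 mm of where it stood (((horizontal distance between each of tin_4, tin_7, fish_tin and slate_board below 0.12 m and value of joint wheel between 2.206 and 2.506 rad) or (not (horizontal distance between each of tin_4, tin_7, fish_tin and slate_board below 0.12 m) and value of joint wheel between 1.421 and 1.721 rad)) and velocity of joint wheel between -0.2 and 0.2 rad/s and distance of each of tin_4, tin_7, fish_tin, jar_3 from where it was at the start of the episode below 0.015 m); the robot touches nothing.
It fails at once if the wheel is turned past the count (value of joint wheel above 2.749 rad or (not (horizontal distance between each of tin_4, tin_7, fish_tin and slate_board below 0.12 m) and value of joint wheel above 1.963 rad)).
It fails at once if the wheel is turned backwards from zero by half a click (value of joint wheel below -0.393 rad).
It fails at once if the counter is pinched or pushed hard (over 25 N) (contact force between any of the fingers, the arm and tally above 25 N).
It fails at once if a tin or the jar is moved or lifted more than 15 mm (distance of any of tin_4, tin_7, fish_tin, jar_3 from where it was at the start of the episode above 0.015 m).
It also fails if it takes over 54 s, if anything falls off the work surface, if the arm or the gripper's body presses on something with over 40 N, if the wrist force passes 120 N, or if a joint passes its speed limit or range.

### The arm

A 7-joint arm with a two-finger parallel gripper is mounted at the origin on the work surface; the furniture and walls round the work are solid. World frame = base frame: x ahead of the robot, y to its left, z up, the work surface at z = 0. Lengths are in mm, angles in rad, forces in N, time in s.
With the tool pointing down it reaches from about 400 to 850 mm from the base axis. Payload 4.5 kg.
Tool frame: the origin (TCP) lies between the finger pads; the fingertips stand env.finger_overhang ahead of it and the grasp point (between the pads) lies 8 mm behind it (env.finger_overhang is the distance from the TCP to the fingertips, in mm); y points along the fingers, x is the direction in which the jaws open and shut, and the axes are right-handed (so a half turn about y gives the same grasp; the last joint's range is limited). The gripper opens to 88 mm and grips with 3 to 60 N. Pads are 18 mm wide; open, the fingers measure 123 mm over their backs; the gripper's body (75 mm by 187 mm) begins 45 mm behind the grasp point.
Start: joints at [1.354, 0.689, -0.195, 1.565, 0.157, 0.902, -0.215], TCP at [155.14, -605.462, 249.743] pointing down, gripper open.
Joint ranges: [-3.01, 3.01], [-0.46, 2.08], [-1.47, 1.51], [0.13, 2.56], [-1, 4.14], [0.04, 2.09], [-2.66, 2.66]. Speed limits (rad/s): [2.57, 2.57, 3.14, 3.14, 3.14, 3.14, 3.14].

### API

Orientations are given as a unit quaternion [x, y, z, w].
In Python, from rig import env gives the robot as it stands.
- The arm moves only by the tool carry_out, never from a script. Its argument "increments" is a list of rows, each a list of 6 numbers: the shift along the tool's x, y, z in cm, then the turn, a rotation vector about the tool's x, y, z in degrees. In form: [[dx, dy, dz, ax, ay, az], ...]. A call has exactly 8 rows; each row is the pose to reach, as a shift and turn from the pose commanded when the call began, along the tool's axes at that moment; what a row does not reach only later rows make up. A row lasts 1/8 s, in which the tool goes at most 62.5 mm and 10.7 degrees, less where a joint would pass 70% of its speed; a pose out of reach is approached as far as the arm can. A call with a gripper value outside its range is refused whole. "grip" is the closure in counts, from 0 (fully open) to 255 (shut), set as the call begins (left out, the last holds). The fingers move at their own pace and stop on an object; "newtons" is the grip in N (left out, the last holds). Time passes only in rows, so rows that repeat a pose let the fingers close, or fill a call up. It gives the time, the measured TCP pose, the force and the opening at its end, in the units of the state.
- env.sense(): the state, without advancing time (a new reading comes with each control period).
- env.read_camera(name): name is "side" or "top"; returns (picture, depth): 420x560x3 uint8, red, green, blue; 420x560 float32, mm along the optical axis (not along the pixel's ray), 0 where there is no reading.
- env.camera_info(name): a dict with "fx", "fy", "cx", "cy" (pixels), "origin" and "rotation" of the camera in the world. Camera axes: x right, y down, z forward; pixel columns grow to the right and rows downward; lengths in mm; the calibration is good to about 2 mm. A picture is of the moment at which its call begins. camera_info takes no time and is no camera call.
- env.sign_off(): hands the job in, once; it reports no verdict.
Trained networks look in the newest picture that a camera, given by its name, has taken for a name from the list of things; names that differ only in an ending like _2 or _b are one class to them, and where a whole thing is asked for, a point or a joint stands for the part that bears it (a point fixed in the world has none). Each returns a list of dicts, best first, with "p" (0 to 1); they miss things now and then, are a little off and sometimes report something else, mostly with a low value. They report only what shows in the picture. A call takes as long as a camera call. They do not tell look-alikes from the thing itself.
- env.boxes_of(name, camera): "bbox" ([centre column, centre row, width, height] in pixels, round what is visible of it).
- env.cut_out(name, camera): "pixels" (420x560 bool, what is visible of it) and "bbox" ([centre column, centre row, width, height] in pixels, round what is visible of it).
- env.place_of(name, camera): "xy" ([column, row] in pixels: a listed point, or the origin of a listed thing).
The state is a dict: "clock": time; "q": joint angles; "qd": joint speeds; "joint_efforts": joint torques, N m; "position": TCP position; "ee_rot": TCP orientation; "ft_force": force on the tool from outside, world axes, zero at the start; "wrist_torque": the same for the moment, N m; "width": finger opening in mm.
Only numpy, scipy, OpenCV 4.12 (cv2) and the standard library are available. Lean on these libraries where they do the work, as an engineer would, in place of code of your own. Each camera call takes 0.05 s, during which the arm holds its last target.

## Working session

There is one attempt and no reset: what is moved stays moved. The work goes in short steps, Python scripts to look and compute and a tool call to move; the robot and the scene stay as the last step left them, time stands still between calls to the robot, and variables do not carry over. Pictures are saved under pics/ and viewed, and the job is handed in when it is done.

Besides the shell and the picture viewer there is one more tool, called after "Emit:" in YAML: its name, and indented under it one key for each argument. carry_out: Moves the arm, as the interface text tells. Its arguments: {"type":"object","properties":{"increments":{"type":"array"},"grip":{"type":"number"},"newtons":{"type":"number"}},"required":["increments"]}

```bash
ls; mkdir -p pics; python3 - <<'E'
from rig import env
import cv2,numpy as np
print(env.sense()); print(env.finger_overhang)
for n in ("side","top"):
    p,d=env.read_camera(n); cv2.imwrite(f"pics/{n}0.png",p[:,:,::-1]); np.savez(f"{n}0.npz",p=p,d=d); print(n,env.camera_info(n))
E
```

```text
pics
{'clock': 0.0, 'q': array([ 1.3538206 ,  0.6899597 , -0.19454238,  1.56634427,  0.15728652,
        0.90250564, -0.21512664]), 'qd': array([ 7.21860447e-04, -6.25882554e-05,  4.18040129e-04,  2.16994992e-03,
        8.19242426e-05,  1.05325066e-03, -1.43330621e-04]), 'joint_efforts': array([-4.43208328e-04, -5.27570951e+01, -1.26684006e+00, -1.53433210e+01,
       -5.25891641e-02,  6.50312664e-03,  1.79287176e-04]), 'position': array([ 154.91503975, -604.8615179 ,  248.92582717]), 'ee_rot': array([-0.55825486,  0.43405697, -0.43299249,  0.55898441]), 'ft_force': array([0.8758392 , 0.26371464, 0.07886765]), 'wrist_torque': array([-0.04006803,  0.0082863 , -0.00820418]), 'width': 88.04435455307441}
11.0
side {'fx': 444.73651519307884, 'fy': 444.73651519307884, 'cx': 271.18840182874345, 'cy': 211.19122806445137, 'origin': array([-64.43437803, 908.43176681, 526.38865747]), 'rotation': array([-0.23292134,  0.80646149, -0.51975088,  0.15882865])}
top {'fx': 426.0913753563187, 'fy': 426.0913753563187, 'cx': 277.83029788235825, 'cy': 206.5014337373017, 'origin': array([ 381.09488297,   53.54378927, 1231.30994622]), 'rotation': array([-0.70162775,  0.7108681 , -0.03743106,  0.03136821])}
```

View pics/side0.png

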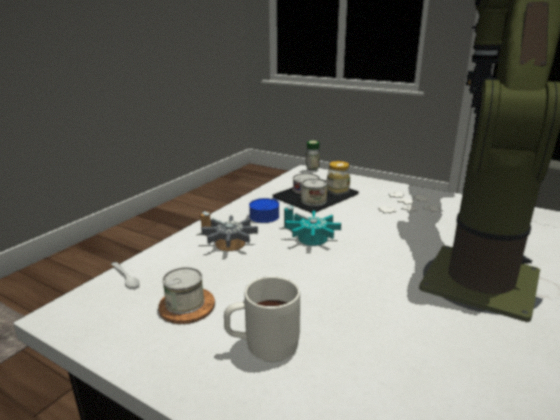

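View pics/top0.png

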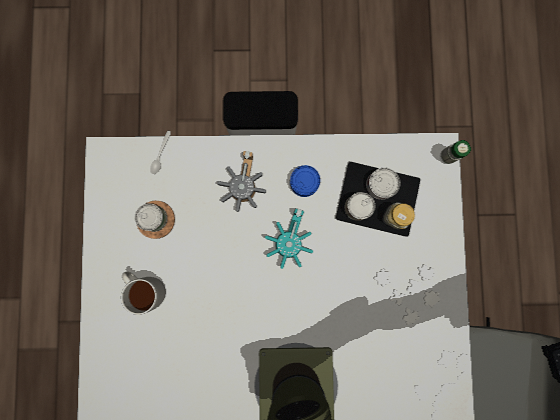

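```bash
cat > h.py <<'E'
import numpy as np
from scipy.spatial.transform import Rotation as R
from rig import env
def ray(n,u,v,z):
    c=env.camera_info(n); r=R.from_quat(c['rotation']).apply([(u-c['cx'])/c['fx'],(v-c['cy'])/c['fy'],1]); o=np.array(c['origin'])
    return o+r*(z-o[2])/r[2]
def proj(n,P):
    c=env.camera_info(n); q=R.from_quat(c['rotation']).inv().apply(np.asarray(P,float)-c['origin'])
    return q[...,0]/q[...,2]*c['fx']+c['cx'], q[...,1]/q[...,2]*c['fy']+c['cy']
def cloud(n,d):
    c=env.camera_info(n); v,u=np.mgrid[:420,:560]
    q=np.stack([(u-c['cx'])/c['fx']*d,(v-c['cy'])/c['fy']*d,d],-1)
    return R.from_quat(c['rotation']).apply(q.reshape(-1,3)).reshape(420,560,3)+c['origin']
E
python3 - <<'E'
from h import *
s=env.sense(); print(R.from_quat(s['ee_rot']).as_matrix().round(3))
for cam in("top","side"):
  for n in ["wheel_middle","pointer","slate_board","trivet","tin_4","fish_tin","jar_3"]:
    print(cam,n,[(np.round(a['xy'],1),round(a['p'],2)) for a in env.place_of(n,cam)])
E
```

```text
[[ 0.248 -0.001  0.969]
 [-0.969  0.002  0.248]
 [-0.002 -1.    -0.   ]]
top wheel_middle [(array([289.6, 245.8]), 0.84), (array([241.7, 186.2]), 0.77)]
top pointer [(array([297.5, 214. ]), 0.98), (array([247. , 157.8]), 0.65)]
top slate_board [(array([377.9, 199.8]), 0.58)]
top trivet [(array([154. , 216.1]), 0.97)]
top tin_4 [(array([154.5, 218.5]), 0.68), (array([357.5, 205.2]), 0.59)]
top fish_tin [(array([379. , 185.7]), 0.81)]
top jar_3 [(array([395.4, 218.3]), 0.66), (array([154.1, 216.4]), 0.64)]
side wheel_middle [(array([228. , 229.9]), 0.89), (array([316.5, 223.6]), 0.56)]
side pointer [(array([292.7, 210.2]), 0.97), (array([210.6, 214.2]), 0.69), (array([184.6, 303.8]), 0.23)]
side slate_board []
side trivet [(array([188.2, 305.5]), 0.66)]
side tin_4 [(array([183.5, 306.1]), 0.97), (array([310.7, 202.1]), 0.84)]
side fish_tin [(array([265.4, 219. ]), 0.83), (array([306.1, 188.1]), 0.79)]
side jar_3 [(array([335.7, 193.7]), 0.93)]
```

```bash
python3 - <<'E'
from h import *
import cv2
p=np.load('top0.npz')['p'];q=np.load('side0.npz')['p']
cr=lambda im,x,y,w,h:cv2.resize(im[y:y+h,x:x+w],(400,300),interpolation=cv2.INTER_CUBIC)
a=np.vstack([np.hstack([cr(p,206,144,80,60),cr(p,330,155,100,75)]),np.hstack([cr(q,188,200,80,60),cr(q,265,135,100,75)])])
cv2.imwrite('pics/crop1.png',a[:,:,::-1])
w=ray("top",241.7,186.2,38);pt=ray("top",247,157.8,56);print("top",w,pt)
w2=ray("side",228,229.9,38);p2=ray("side",210.6,214.2,56);print("side",w2,p2)
for nm,f in(("top",'top0.npz'),("side",'side0.npz')):
  P=cloud(nm,np.load(f)['d'])
  m=(np.hypot(P[...,0]-w[0],P[...,1]-w[1])<110)&(P[...,2]>20)
  print(nm,m.sum()); X=P[m]
  t=X[(X[:,2]>40)&(X[:,2]<52)&(np.hypot(*(X[:,:2]-w[:2]).T)<85)]
  print(cv2.minEnclosingCircle(t[:,:2].astype(np.float32)),t.mean(0), np.median(t,0))
  post=X[(X[:,2]>53)]; print(len(post),post.mean(0))
  for n,u in (("blue",(305,181)),):
    pass
print("blue",ray("top",305,181,40),"turq",ray("top",289.6,245.8,38),"trivet",ray("top",154,216,11),"board",ray("top",378,200,11))
E
```

```text
top [556.46848485 143.80969555  38.        ] [633.94915035 127.19223806  56.        ]
side [560.57147289 145.62095313  38.        ] [631.10623209 125.50202472  56.        ]
top 952
((563.8502197265625, 142.1063232421875), 77.20315551757812) [552.83978949 144.78046643  47.95764155] [552.61015827 145.12465325  48.10326964]
117 [602.08955089 137.0559923   56.06479034]
side 1233
((563.2296142578125, 146.93170166015625), 78.22581481933594) [551.66992925 152.28137873  46.42926435] [549.0832917  156.02989446  46.97809465]
39 [636.99211432 132.69492442  55.72494613]
blue [568.81362234 -35.2563029   40.        ] turq [386.99579905  11.16699845  38.        ] trivet [477.34765323 397.36598843  11.        ] board [ 515.370726   -247.20631498   11.        ]
```

View pics/crop1.png

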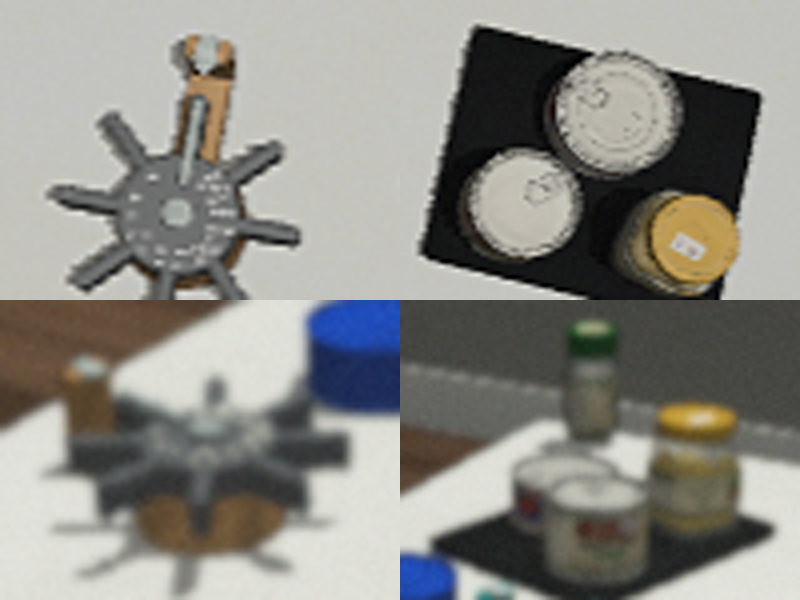

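```bash
python3 - <<'E'
from h import *
from scipy.optimize import minimize
import cv2
for nm in("top","side"):
  P=cloud(nm,np.load(nm+'0.npz')['d']); c0=np.array([558,144])
  r=np.hypot(P[...,0]-558,P[...,1]-144)
  X=P[(r<85)&(abs(P[...,2]-48)<(4 if nm=="top" else 5))][:,:2]
  def sd(p):
    d=X-p[:2]; rr=np.hypot(*d.T); a=np.arctan2(d[:,1],d[:,0])-p[2]
    a=(a+np.pi/8)%(np.pi/4)-np.pi/8
    # dist to capsule
    x=rr*np.cos(a);y=rr*np.sin(a)
    cap=np.hypot(y,np.maximum(x-65,0))-5
    return np.minimum(np.minimum(cap,rr-35).clip(0),15)
  # template coverage: outside cost + penal for template points w/o data
  from scipy.spatial import cKDTree
  T=cKDTree(X)
  def cov(p):
    tt=[]
    for k in range(8):
      if nm=="top" and k==0: pass
      for x in np.arange(36,70,3):
        for y in(-3,0,3): 
          a=p[2]+k*np.pi/4; tt.append([p[0]+x*np.cos(a)-y*np.sin(a),p[1]+x*np.sin(a)+y*np.cos(a)])
    return np.minimum(T.query(tt)[0],12)
  f=lambda p:(sd(p)**2).mean()+(cov(p)**2).mean()*.5
  best=min((minimize(f,[558+a,144+b,-.2+c],method='Nelder-Mead') for a in(-4,4) for b in(-4,4) for c in(-.1,.1)),key=lambda o:o.fun)
  print(nm,len(X),best.x,np.degrees(best.x[2]),best.fun)
p=np.load('top0.npz')['p'];im=cv2.resize(p[134:254,180:340],(800,600),interpolation=cv2.INTER_CUBIC)[:,:,::-1].copy()
for k in range(8):
  a=np.radians(-12+45*k)
  u,v=proj("top",[559+70*np.cos(a),144+70*np.sin(a),48]); cv2.circle(im,(int((u-180+.5)*5),int((v-134+.5)*5)),4,(0,0,255) if k!=5 else (0,255,0),-1)
cv2.imwrite('pics/fit.png',im)
E
```

```text
top 704 [ 5.54751941e+02  1.44676904e+02 -1.92922699e-01] -11.053656425281881 1.9579863026725683
side 621 [ 5.54273339e+02  1.47437089e+02 -1.79802713e-01] -10.301936584157252 4.659203485933559
```

View pics/fit.png

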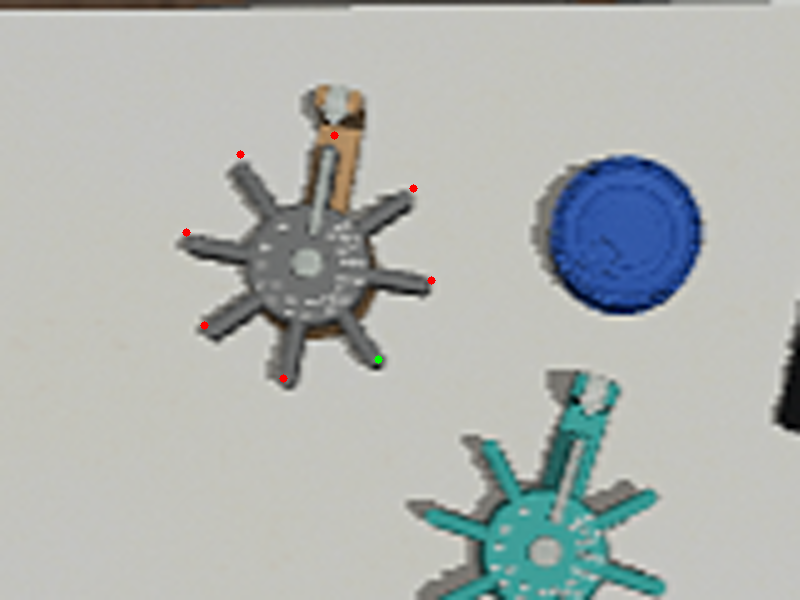

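The candidates for the wheel are the grey tally (top px 241,187) and the turquoise look-alike (289,245); I take the grey one. On the board are the flat tin (383,182), a round tin (360,206) and the yellow-lid jar (400,215). The trivet (154,217) holds a tin, and the blue flat tin (305,181) is ignored. That makes the count 2.

Emit:
carry_out:
  increments:
    - [-2.7, 0, 4.9, 0, -5.5, 0]
    - [-5.4, 0, 9.8, 0, -11, 0]
    - [-8.1, 0, 14.7, 0, -16.5, 0]
    - [-10.8, 0, 19.6, 0, -22, 0]
    - [-13.5, 0, 24.5, 0, -27.5, 0]
    - [-16.2, 0, 29.4, 0, -33, 0]
    - [-18.9, 0, 34.3, 0, -38.5, 0]
    - [-21.5, 0, 39.1, 0, -44, 0]
  grip: 255
  newtons: 5

```text
clock: 1.8
position: [481.9, -298.9, 250.0]
ee_rot: [0.681, -0.191, 0.192, -0.681]
ft_force: [0.9, -1.2, 0.6]
width: 10.1
```

```bash
cat >> h.py <<'E'
C=np.array([555,145.5]); PH=-11.
def pose(th,r,tipz,psi=None):
    # finger centre at angle th(deg), radius r, tip z; tool x at th-180
    a=np.radians(th); y=np.radians((th-180) if psi is None else psi)
    M=np.array([[np.cos(y),0,-np.sin(y)],[np.sin(y),0,np.cos(y)],[0,-1,0]])
    return np.array([C[0]+r*np.cos(a),C[1]+r*np.sin(a),tipz+11]),M
def rel(p,M,base=None):
    if base is None:
        s=env.sense(); p0=s['position'];M0=R.from_quat(s['ee_rot']).as_matrix()
    else: p0,M0=base
    return np.r_[M0.T@(p-p0)/10, np.degrees(R.from_matrix(M0.T@M).as_rotvec())].round(2)
E
python3 - <<'E'
from h import *
s=env.sense();print(s['q'].round(2),s['position'],s['clock'],s['width']);print(R.from_quat(s['ee_rot']).as_matrix().round(3))
print(np.linalg.det(pose(236.5,75,200)[1]))
print(rel(*pose(236.5,75,200)))
E
```

```text
[ 0.7   0.63 -0.38  1.74  0.3   0.83 -0.36] [ 481.86325892 -298.91372483  249.97578477] 1.8 10.084959798307557
[[ 0.853  0.001  0.522]
 [-0.522 -0.001  0.853]
 [ 0.001 -1.    -0.   ]]
1.0
[-1.722e+01  3.880e+00  3.423e+01  4.000e-02 -8.795e+01  2.000e-02]
```

Emit:
carry_out:
  increments:
    - [-2.2, 0, 4.3, 0, -10, 0]
    - [-4.3, 0, 8.6, 0, -20, 0]
    - [-6.5, 0, 12.9, 0, -30, 0]
    - [-8.6, 0, 17.1, 0, -40, 0]
    - [-10.8, 0, 21.4, 0, -50, 0]
    - [-12.9, 0, 25.7, 0, -60, 0]
    - [-15.1, 0, 30, 0, -70, 0]
    - [-17.2, 0, 34.2, 0, -80, 0]

```text
clock: 2.8
position: [513.7, 82.7, 249.9]
ee_rot: [0.644, 0.292, -0.291, -0.644]
ft_force: [0.3, -0.2, 0.1]
width: 0.5
```

```bash
python3 - <<'E'
from h import *
s=env.sense();print(s['q'].round(2),s['position'],s['clock'],s['width'])
print(rel(*pose(236.5,75,80)))
E
```

```text
[ 0.2   0.64 -0.74  1.86  0.56  0.86  0.03] [513.66299782  82.70249897 249.91531234] 2.8 0.4683948916767692
[ 1.000e-02  1.589e+01  3.000e-02  4.000e-02 -7.820e+00  1.000e-02]
```

Down to tips at 80 mm, then look.

Emit:
carry_out:
  increments:
    - [0, 3, 0, 0, -4, 0]
    - [0, 6, 0, 0, -7.8, 0]
    - [0, 9, 0, 0, -7.8, 0]
    - [0, 12, 0, 0, -7.8, 0]
    - [0, 14, 0, 0, -7.8, 0]
    - [0, 15.9, 0, 0, -7.8, 0]
    - [0, 15.9, 0, 0, -7.8, 0]
    - [0, 15.9, 0, 0, -7.8, 0]

```text
clock: 3.8
position: [513.9, 81.4, 91.3]
ee_rot: [0.624, 0.333, -0.333, -0.624]
ft_force: [0.6, -0.3, -0.3]
width: 0.7
```

```bash
python3 - <<'E'
from h import *
import cv2
s=env.sense();print(s['q'].round(2),s['position'],s['clock'],s['ft_force'])
print(rel(*pose(236.5,75,34)))
o=[]
for n in("top","side"):
    p,d=env.read_camera(n);o.append(cv2.resize(p[134:234,180:280] if n=="top" else p[170:270,170:270],(400,400),interpolation=cv2.INTER_CUBIC))
    np.savez(n+"1.npz",p=p,d=d)
cv2.imwrite('pics/c2.png',np.hstack(o)[:,:,::-1])
E
```

```text
[ 0.08  0.86 -0.55  1.99  0.88  0.54 -0.12] [513.89626555  81.42257835  91.30349573] 3.8 [ 0.60981338 -0.26951754 -0.29427612]
[ 0.11  4.63  0.11  0.04 -0.33  0.04]
```

View pics/c2.png

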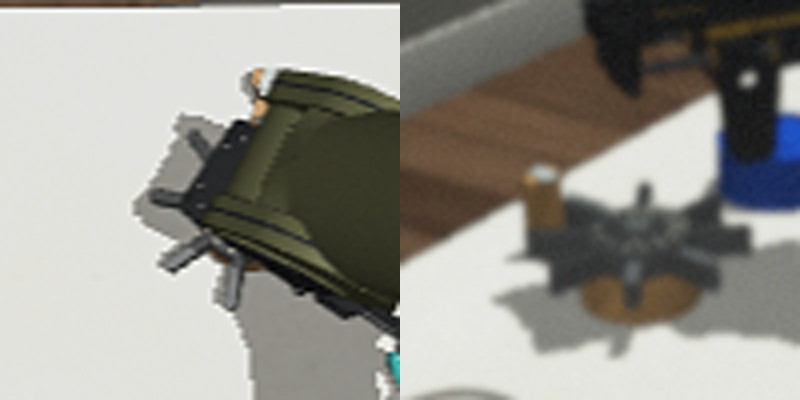

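Emit:
carry_out:
  increments:
    - [0, 0.7, 0, 0, 0, 0]
    - [0, 1.4, 0, 0, 0, 0]
    - [0, 2.1, 0, 0, 0, 0]
    - [0, 2.8, 0, 0, 0, 0]
    - [0, 3.4, 0, 0, 0, 0]
    - [0, 4, 0, 0, 0, 0]
    - [0, 4.6, 0, 0, 0, 0]
    - [0, 4.6, 0, 0, 0, 0]

```text
clock: 4.9
position: [513.2, 81.2, 44.3]
ee_rot: [0.624, 0.333, -0.333, -0.624]
ft_force: [0.8, 0.4, 0.0]
width: 0.5
```

```bash
python3 - <<'E'
from h import *
s=env.sense();print(s['position'],s['clock'],s['ft_force'])
b=pose(236.5,75,34)
# contact estimate: finger front face at th-asin(9/65), arm face offset 5mm
# free travel then arms to 214-a ; finger th = arm + asin(5/65)+asin(9/65)
off=np.degrees(np.arcsin(14/63));print("off",off)
for a in (0,22.5,26,30): print(a, 214-a+off)
for th in np.arange(236.5,190,-4): print(th,rel(*pose(th,75,34)))
E
```

```text
[513.21235986  81.17056769  44.26890532] 4.9 [0.77726337 0.37690943 0.01440046]
off 12.839588406904149
0 226.83958840690414
22.5 204.33958840690414
26 200.83958840690414
30 196.83958840690414
236.5 [ 0.17 -0.07  0.07 -0.02 -0.32 -0.04]
232.5 [ 0.19 -0.07  0.59 -0.02  3.68 -0.04]
228.5 [ 0.24 -0.07  1.11 -0.02  7.68 -0.04]
224.5 [ 3.300e-01 -7.000e-02  1.630e+00 -1.000e-02  1.168e+01 -4.000e-02]
220.5 [ 4.500e-01 -7.000e-02  2.140e+00 -1.000e-02  1.568e+01 -4.000e-02]
216.5 [ 6.100e-01 -7.000e-02  2.630e+00 -1.000e-02  1.968e+01 -4.000e-02]
212.5 [ 8.000e-01 -7.000e-02  3.120e+00 -1.000e-02  2.368e+01 -4.000e-02]
208.5 [ 1.030e+00 -7.000e-02  3.590e+00 -1.000e-02  2.768e+01 -4.000e-02]
204.5 [ 1.290e+00 -7.000e-02  4.050e+00 -1.000e-02  3.168e+01 -4.000e-02]
200.5 [ 1.580e+00 -7.000e-02  4.480e+00 -1.000e-02  3.568e+01 -4.000e-02]
196.5 [ 1.9  -0.07  4.9  -0.   39.68 -0.04]
192.5 [ 2.250e+00 -7.000e-02  5.290e+00 -0.000e+00  4.368e+01 -4.000e-02]
```

Emit:
carry_out:
  increments:
    - [0.2, 0, 0.4, 0, 2.5, 0]
    - [0.2, 0, 0.8, 0, 5.5, 0]
    - [0.2, 0, 1.2, 0, 8.5, 0]
    - [0.3, 0, 1.6, 0, 11.5, 0]
    - [0.4, 0, 2.0, 0, 14.5, 0]
    - [0.5, 0, 2.4, 0, 17.5, 0]
    - [0.7, 0, 2.75, 0, 20.5, 0]
    - [0.8, 0, 3.1, 0, 23.5, 0]

```text
clock: 5.9
position: [492.2, 104.8, 44.9]
ee_rot: [0.679, 0.198, -0.198, -0.679]
ft_force: [0.9, 0.1, 0.1]
width: 0.4
```

```bash
python3 - <<'E'
from h import *
import cv2
s=env.sense();print(s['position'],s['clock'],s['ft_force'])
for th in np.arange(212.5,190,-2): print(th,rel(*pose(th,75,34)))
o=[]
for n in("top","side"):
    p,d=env.read_camera(n);o.append(cv2.resize(p[134:234,180:280] if n=="top" else p[190:270,180:260],(400,400),interpolation=cv2.INTER_CUBIC))
cv2.imwrite('pics/c3.png',np.hstack(o)[:,:,::-1])
E
```

```text
[492.24435456 104.83848442  44.89152779] 5.9 [0.87114597 0.06526076 0.13339738]
212.5 [-0.02 -0.01  0.06  0.04  0.05 -0.  ]
210.5 [-0.02 -0.01  0.32  0.04  2.05 -0.  ]
208.5 [-0.   -0.01  0.58  0.04  4.05 -0.  ]
206.5 [ 0.02 -0.01  0.84  0.04  6.05 -0.  ]
204.5 [ 0.05 -0.01  1.1   0.04  8.05 -0.  ]
202.5 [ 9.000e-02 -1.000e-02  1.360e+00  4.000e-02  1.005e+01  0.000e+00]
200.5 [ 1.400e-01 -1.000e-02  1.620e+00  4.000e-02  1.205e+01  0.000e+00]
198.5 [ 2.000e-01 -1.000e-02  1.870e+00  4.000e-02  1.405e+01  0.000e+00]
196.5 [ 2.700e-01 -1.000e-02  2.120e+00  4.000e-02  1.605e+01  0.000e+00]
194.5 [ 3.500e-01 -1.000e-02  2.370e+00  4.000e-02  1.805e+01  0.000e+00]
192.5 [ 4.300e-01 -1.000e-02  2.620e+00  4.000e-02  2.005e+01  0.000e+00]
190.5 [ 5.300e-01 -1.000e-02  2.870e+00  4.000e-02  2.205e+01  0.000e+00]
```

View pics/c3.png

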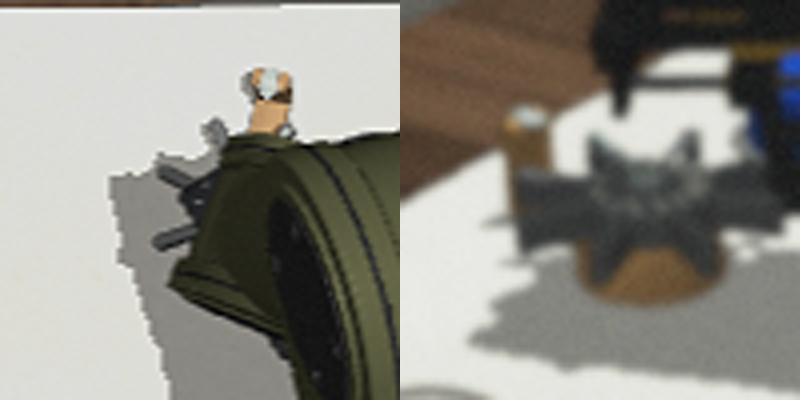

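Emit:
carry_out:
  increments:
    - [0, 0, 0.35, 0, 2.5, 0]
    - [0, 0, 0.7, 0, 5, 0]
    - [0, 0, 1.0, 0, 7.5, 0]
    - [0.1, 0, 1.35, 0, 10, 0]
    - [0.1, 0, 1.6, 0, 12, 0]
    - [0.2, 0, 1.85, 0, 14, 0]
    - [0.3, 0, 2.1, 0, 16, 0]
    - [0.3, 0, 2.1, 0, 16, 0]

```text
clock: 7.0
position: [483.4, 124.8, 44.7]
ee_rot: [-0.7, -0.103, 0.102, 0.7]
ft_force: [0.4, 0.5, 0.7]
width: 0.8
```

```bash
python3 - <<'E'
from h import *
import cv2
s=env.sense();print(s['position'],s['clock'],s['ft_force'])
print(rel(*pose(196.5,75,34)))
o=[]
for n in("top","side"):
    p,d=env.read_camera(n);o.append(cv2.resize(p[134:234,180:280] if n=="top" else p[190:270,180:260],(400,400),interpolation=cv2.INTER_CUBIC))
cv2.imwrite('pics/c4.png',np.hstack(o)[:,:,::-1])
E
```

```text
[483.35509054 124.78071383  44.71190029] 7.0 [0.43341471 0.45284398 0.69435061]
[-0.04 -0.03 -0.05 -0.    0.17  0.01]
```

View pics/c4.png

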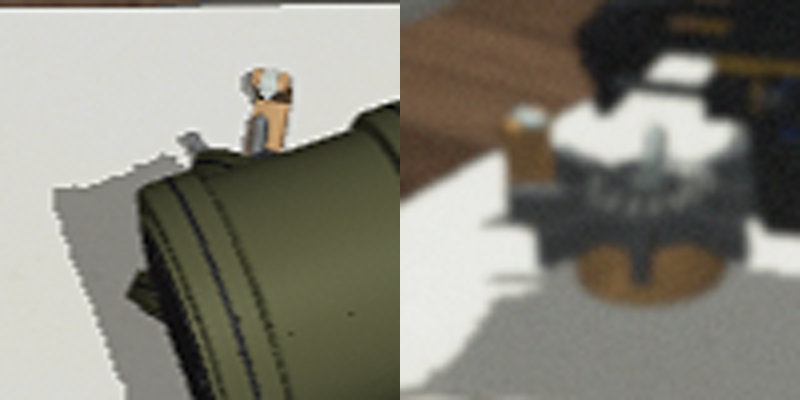

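Emit:
carry_out:
  increments:
    - [0, 0, 0, 0, 0, 0]
    - [0, 0, 0, 0, 0, 0]
    - [0, 0, 0, 0, 0, 0]
    - [0, 0, 0, 0, 0, 0]
    - [0, 0, 0, 0, 0, 0]
    - [0, 0, 0, 0, 0, 0]
    - [0, 0, 0, 0, 0, 0]
    - [0, 0, 0, 0, 0, 0]

```text
clock: 8.1
position: [483.3, 124.4, 44.7]
ee_rot: [0.7, 0.103, -0.103, -0.7]
ft_force: [0.3, -0.2, 0.3]
width: 0.5
```

```bash
python3 - <<'E'
from h import *
s=env.sense();print(s['position'],s['clock'],s['ft_force'])
b=pose(196.5,75,34)
for th in np.arange(193,150,-3): print(th,rel(*pose(th,75,34),b)[[0,2,4]])
E
```

```text
[483.34000157 124.42964517  44.70767251] 8.1 [ 0.31076486 -0.22832006  0.25956622]
193 [0.01 0.46 3.5 ]
190 [0.05 0.85 6.5 ]
187 [0.1  1.24 9.5 ]
184 [ 0.18  1.62 12.5 ]
181 [ 0.27  2.   15.5 ]
178 [ 0.39  2.38 18.5 ]
175 [ 0.52  2.75 21.5 ]
172 [ 0.68  3.11 24.5 ]
169 [ 0.85  3.46 27.5 ]
166 [ 1.04  3.81 30.5 ]
163 [ 1.25  4.14 33.5 ]
160 [ 1.47  4.46 36.5 ]
157 [ 1.71  4.77 39.5 ]
154 [ 1.97  5.07 42.5 ]
151 [ 2.24  5.35 45.5 ]
```

Emit:
carry_out:
  increments:
    - [0, 0, 0.46, 0, 3.5, 0]
    - [0.05, 0, 0.85, 0, 6.5, 0]
    - [0.1, 0, 1.24, 0, 9.5, 0]
    - [0.18, 0, 1.62, 0, 12.5, 0]
    - [0.27, 0, 2.0, 0, 15.5, 0]
    - [0.39, 0, 2.38, 0, 18.5, 0]
    - [0.52, 0, 2.75, 0, 21.5, 0]
    - [0.68, 0, 3.11, 0, 24.5, 0]

```text
clock: 9.1
position: [481.0, 156.8, 44.7]
ee_rot: [-0.705, 0.049, -0.049, 0.706]
ft_force: [0.5, -0.9, -1.4]
width: 0.6
```

```bash
python3 - <<'E'
from h import *
s=env.sense();print(s['position'],s['clock'],s['ft_force'])
b=pose(172,75,34)
print(rel(*b))
for th in np.arange(169,150,-3): print(th,rel(*pose(th,75,34),b)[[0,2,4]])
E
```

```text
[481.0311591  156.80029775  44.65326993] 9.1 [ 0.46134512 -0.85549791 -1.43718365]
[-0.02 -0.03 -0.09 -0.04 -0.01  0.01]
169 [0.01 0.39 3.  ]
166 [0.04 0.78 6.  ]
163 [0.09 1.17 9.  ]
160 [ 0.16  1.56 12.  ]
157 [ 0.26  1.94 15.  ]
154 [ 0.37  2.32 18.  ]
151 [ 0.5   2.69 21.  ]
```

Emit:
carry_out:
  increments:
    - [0, 0, 0.39, 0, 3, 0]
    - [0.04, 0, 0.78, 0, 6, 0]
    - [0.09, 0, 1.17, 0, 9, 0]
    - [0.16, 0, 1.56, 0, 12, 0]
    - [0.26, 0, 1.94, 0, 15, 0]
    - [0.35, 0, 2.25, 0, 17.5, 0]
    - [0.45, 0, 2.5, 0, 19.5, 0]
    - [0.45, 0, 2.5, 0, 19.5, 0]

```text
clock: 10.1
position: [488.9, 180.6, 44.7]
ee_rot: [-0.687, 0.167, -0.167, 0.687]
ft_force: [-0.4, -0.1, -0.4]
width: 0.3
```

```bash
python3 - <<'E'
from h import *
import cv2
s=env.sense();print(s['position'],s['clock'],s['ft_force'])
o=[]
for n in("top","side"):
    p,d=env.read_camera(n);o.append(cv2.resize(p[134:234,180:280] if n=="top" else p[190:270,180:260],(400,400),interpolation=cv2.INTER_CUBIC))
cv2.imwrite('pics/c5.png',np.hstack(o)[:,:,::-1])
E
```

```text
[488.93219473 180.61572727  44.68037329] 10.1 [-0.39349299 -0.08674629 -0.42385233]
```

View pics/c5.png

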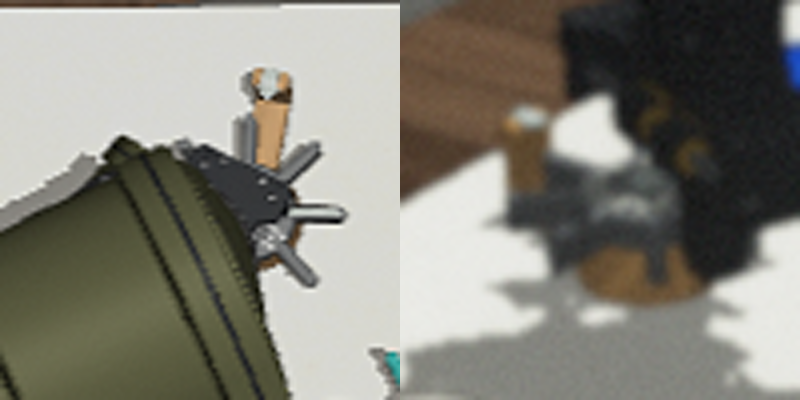

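```bash
python3 - <<'E'
from h import *
import cv2
s=env.sense();print(s['position'],s['clock'],s['ft_force'])
p,d=env.read_camera("top")
im=cv2.resize(p[134:234,180:280],(600,600),interpolation=cv2.INTER_CUBIC)[:,:,::-1].copy()
for t,c in((90,(0,0,255)),(80,(0,255,0))):
  for k in range(8):
    a=np.radians(PH-t+45*k)
    u,v=proj("top",[C[0]+66*np.cos(a),C[1]+66*np.sin(a),48]); cv2.circle(im,(int((u-180+.5)*6),int((v-134+.5)*6)),4,c,-1)
cv2.imwrite('pics/c6.png',im)
E
```

```text
[488.75589748 180.19069788  44.68825499] 10.2 [ 0.18697447 -0.12629157 -0.95000446]
```

View pics/c6.png

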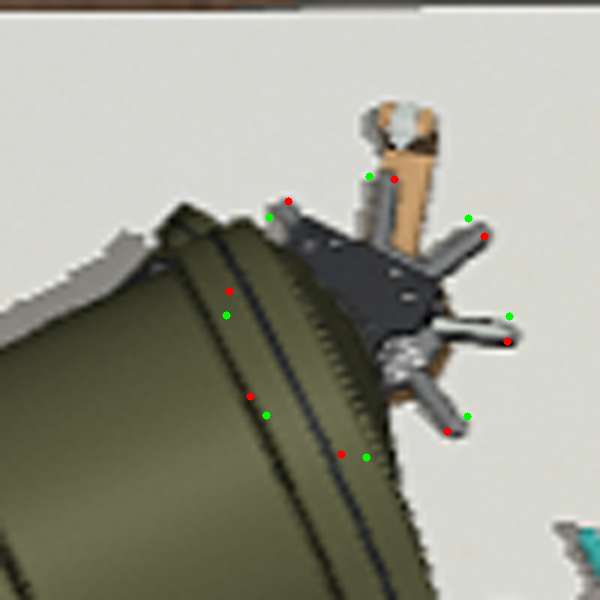

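Emit:
carry_out:
  increments:
    - [0, 0, 0.35, 0, 2.5, 0]
    - [0.05, 0, 0.65, 0, 5, 0]
    - [0.05, 0, 0.65, 0, 5, 0]
    - [0.05, 0, 0.65, 0, 5, 0]
    - [0.05, 0, 0.65, 0, 5, 0]
    - [0.05, 0, 0.65, 0, 5, 0]
    - [0.05, 0, 0.65, 0, 5, 0]
    - [0.05, 0, 0.65, 0, 5, 0]

```text
clock: 11.25
position: [492.2, 185.9, 44.7]
ee_rot: [0.679, -0.197, 0.197, -0.679]
ft_force: [-0.7, 0.2, -0.3]
width: 0.2
```

Emit:
carry_out:
  increments:
    - [0, -0.7, 0, 0, 0, 0]
    - [0, -1.5, 0, 0, 0, 0]
    - [0, -3, 0, 0, 0, 0]
    - [0, -5, 0, 0, 0, 0]
    - [0, -8, 0, 0, 0, 0]
    - [0, -12, 0, 0, 0, 0]
    - [0, -16, 0, 0, 0, 0]
    - [0, -20, 0, 0, 0, 0]

```text
clock: 12.25
position: [491.9, 185.6, 247.1]
ee_rot: [-0.679, 0.197, -0.197, 0.679]
ft_force: [0.9, 0.3, -0.6]
width: 0.1
```

```bash
python3 - <<'E'
from h import *
s=env.sense();print(s['position'],s['clock'],s['ft_force'])
p,M=pose(147,75,240); print(rel(p+[-60,-300,0],M))
E
```

```text
[491.92419062 185.61397601 247.11122087] 12.25 [ 0.89354139  0.33240227 -0.55348853]
[ 10.95  -0.4  -28.49  -0.03   0.67   0.04]
```

Retreat sideways for a clear look.

Emit:
carry_out:
  increments:
    - [1.4, 0, -3.6, 0, 0, 0]
    - [2.8, 0, -7.1, 0, 0, 0]
    - [4.1, 0, -10.7, 0, 0, 0]
    - [5.5, 0, -14.2, 0, 0, 0]
    - [6.9, 0, -17.8, 0, 0, 0]
    - [8.3, 0, -21.3, 0, 0, 0]
    - [9.6, 0, -25, 0, 0, 0]
    - [11, 0, -28.5, 0, 0, 0]

```text
clock: 13.25
position: [432.1, -115.1, 245.7]
ee_rot: [0.679, -0.197, 0.197, -0.679]
ft_force: [0.4, 0.2, 1.1]
width: 0.4
```

```bash
python3 - <<'E'
from h import *
import cv2
p,d=env.read_camera("top");q,_=env.read_camera("side")
im=cv2.resize(p[134:234,180:280],(400,400),interpolation=cv2.INTER_CUBIC)[:,:,::-1].copy()
for k in range(8):
    a=np.radians(PH-90+45*k)
    u,v=proj("top",[C[0]+66*np.cos(a),C[1]+66*np.sin(a),48]); cv2.circle(im,(int((u-180+.5)*4),int((v-134+.5)*4)),2,(0,0,255),-1)
o=cv2.resize(q[130:270,170:370],(400,280))[:,:,::-1]; o=np.vstack([o,np.zeros((120,400,3),np.uint8)])
cv2.imwrite('pics/c7.png',np.hstack([im,o]))
s=env.sense();print(s['position'],s['clock'],s['ft_force'])
E
```

```text
[ 431.09496624 -118.25632055  245.37595819] 13.35 [0.41319008 0.12762161 0.04792082]
```

View pics/c7.png

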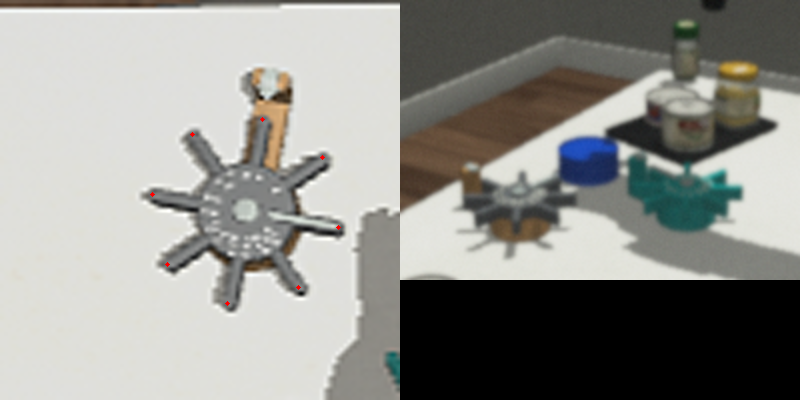

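The wheel rests exactly two clicks on: the rib is at the right (340,228), 90° clockwise of the pointer. The tins and jar are undisturbed and the arm is clear.

```bash
python3 -c "
from rig import env
env.sign_off()"
```

```text
the job is handed in; nothing more can be done
```

I clicked the grey tally wheel on by two and handed the job in at about 13 s of the 54 s allowed.

- **Count:** two food tins stand on the slate board, one flat and one round. I left out the jar on the board, the tin on the trivet and the blue tin. I did not use the turquoise counter.
- **Pushing:** I pushed one arm of the wheel with the closed fingertips, one click at a time, and held still for over a second after the first click. Wrist force readings after each move stayed below about 2 N.
- **Last checks:** the final top picture shows the steel rib 90° clockwise of the pointer, with all eight arms matching the two-click position. In the side picture, the tins and jar on the board look where they were. I did not look again at the tin on the trivet, but the arm never came near it. The gripper ended well clear at about 245 mm height.
- **One disagreement:** while the finger was still in the gap after the second push, the wheel looked about 3° short. After I moved the finger to mid-gap and lifted it out, the wheel was at the full click.

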